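# Seat a bridge blank on the vacuum plate and set the vacuum valve

## Task

Lay the dark wooden guitar-bridge blank flat on the vacuum plate, centred between the stop pins and lengthways along the plate, and let go of it. Then take the grip on the valve's handwheel, close the valve fully (clockwise seen from above) to its stop, and from there open it by exactly two full turns. Finish still gripping the handwheel's handle there, holding it still between the fingers (do not let go), and leave the other things on the bench where they are.

Things in the scene. Friction and masses are not known exactly. Their poses are not given: they have to be found in the camera images.
- blank_center (a point): centre of the bridge blank, a plain dark wooden bar 120 long (its x axis) x 32 wide (y) x 18 mm high, 60 g, loose, lying flat on the bench at the start; the point is half-way up (9 mm).
- blank: the same bridge blank; this point is the centre of its underside.
- plate_top (a point): centre of the top face of the vacuum plate, a fixed aluminium plate 170 (x) x 110 (y) x 25 mm high. Six steel stop pins 8 mm thick stand 10 mm above its top face: one at each end on the x axis (x = -70 and +70 mm) and two along each long side (x = -45 and +45 mm, y = -26 and +26 mm). They leave the blank, laid along x, 6 mm of play all round when centred. A small brass stub sticks out 20 mm from its +x end.
- valve_axis (a point): point on the upright axis of the vacuum valve's handwheel, 70 mm above the bench, at the middle of the rim's height. The valve is fixed: an 80 x 80 x 40 mm aluminium block with two brass pipe stubs reaching 65 mm to either side (y); x is the direction in which the handle stands when the valve is fully closed. The wheel's rim is 100 mm across (centre line), 12 mm thick, top of rim and hub 76 to 81 mm above the bench. The wheel does not rise as it turns.
- valve_handle: the handwheel's grip: an upright black plastic cylinder 22 mm in diameter and 50 mm high standing on the rim 50 mm from the wheel's axis (it goes from 78 to 128 mm above the bench); it spins freely on its own pin, so a gripper can carry it round in circles without turning itself. The point is its centre, 103 mm above the bench; its own yaw means nothing.
- valve (a joint): how far the valve is open, rad: 0 = fully closed, at the stop; it grows anticlockwise seen from above, 6.283 per turn, two turns open = 12.566, up to 25. It stays where it is left; about 3 N at the handle turns it. Starts between 0.3 and 1.1 turns open.
- tape_large: roll of masking tape lying flat, outer diameter 90 mm, 24 mm high, near the valve; origin at the centre of its underside. Leave alone.
- sanding_block: cork sanding block, 45 x 80 x 28 mm, near the plate; origin at the centre of its underside. Leave alone.
- jar: small open glass jar, diameter 60 mm, 60 mm high; origin at the centre of its underside. Leave alone.
- pencil: flat carpenter's pencil, 12 x 150 x 8 mm, its y axis along it; origin at the centre of its underside. Leave alone.
- screwdriver: screwdriver lying flat along its own x axis, handle to -x, not over 35 mm high. Leave alone.
- tape_small: roll of masking tape lying flat, outer diameter 70 mm, 19 mm high; origin at the centre of its underside. Leave alone.
- file: flat file with a wooden handle, 220 x 22 x 18 mm, along its own x axis; origin near its middle, on its underside. Leave alone.
Not all that is in view belongs to the job. There is more than one size of the blank; the job needs the middle-sized.

How it is judged (in metres and radians):
On the way, in this order (a step that is already met when the one before it is completed fails the run):
1. the blank lies flat between the stop pins, centred, lengthways along the plate, and is let go (horizontal distance between blank_center and plate_top below 0.006 m and z of blank_center in the frame of plate_top between 0.006 and 0.0115 m and angle between the x axis of blank_center and the x axis of plate_top, either way round below 0.15 rad and contact force between the fingers and blank below 0.1 N and linear speed of blank below 0.02 m/s), for 0.2 s.
2. the valve is turned fully closed, to its stop (within 0.1 rad) (value of joint valve below 0.1 rad), for 0.1 s.
At the end, for the whole second after the job is handed in: Valve still and two turns open from its stop (12.566 +-0.25 rad), its handle held between the fingers (over 3 N, grasp point within 20 mm of its axis); blank flat on the plate and let go, centred between the pins within 6 mm, its length within 0.15 rad of the plate's (all of step 1 and value of joint valve between 12.316 and 12.816 rad and velocity of joint valve between -0.1 and 0.1 rad/s and contact force between the fingers and valve_handle above 3 N and horizontal distance between the grasp point and valve_handle below 0.02 m); the arm keeps its last pose, push and grip.
It fails at once if one of the other things on the bench is shifted by more than 25 mm (distance of any of tape_large, sanding_block, jar, pencil, screwdriver, tape_small, file from where it was at the start of the episode above 0.025 m).
It also fails if it takes over 72 s, if anything falls off the work surface, if the arm or the gripper's body presses on something with over 40 N, if the wrist force passes 120 N, or if a joint passes its speed limit or range.

## Robot

A 6-joint arm with a two-finger parallel gripper is mounted at the origin on the work surface. World frame = base frame: x ahead of the robot, y to its left, z up, the work surface at z = 0. Lengths are in m, angles in degrees, forces in N, time in s.
With the tool pointing down it reaches from about 0.4 to 0.825 m from the base axis. Payload 7 kg.
Tool frame: the origin (TCP) lies at the very end of the fingers, on their centre line; the grasp point (between the pads) lies 19 mm behind it; z points along the fingers, y is the line along which they close (so a half turn about z gives the same grasp; the last joint's range is limited). The gripper opens to 88 mm and grips with 3 to 60 N. Pads are 19 mm wide; open, the fingers measure 130 mm over their backs; the gripper's body (78 mm by 193 mm) begins 47 mm behind the grasp point.
Start: joints at [79.647, 20.546, 0.682, 0, -70.136, -16.507], TCP at [0.305, 0.602, 0.227] pointing down, gripper open.
Joint ranges: [-176.03, 176.03], [-82.01, 121.73], [-58.28, 71.71], [-173.87, 95.51], [-174.79, -0.11], [-173.66, 173.66]. Speed limits (degrees/s): [136.94, 136.94, 172.46, 180, 180, 180].

## Interface

Orientations are given as [roll, pitch, yaw] about the fixed x, y, z axes, in that order (R = Rz(yaw) Ry(pitch) Rx(roll)).
In Python, from plant import ctrl gives the robot as it stands.
- The arm moves only by the tool carry_out, never from a script. Its argument "deltas" is a list that holds one entry, the list of rows, each a list of 5 numbers: the shift along the tool's x, y, z scaled (see below), then the turn about the tool's z scaled (see below), then the opening, from -1 (shut) to 1 (fully open). A call has 1 to 5 rows; each row is the pose to reach, as a shift and turn from the pose commanded when the call began, along the tool's axes at that moment, turning the shorter way round; what a row does not reach only later rows make up. The controller multiplies each number of a shift by 20 cm and each number of a turn by 2 pi rad. A row lasts 1/10 s, in which the tool goes at most 50 mm and 8.59 degrees, less where a joint would pass 70% of its speed; a pose out of reach is approached as far as the arm can. A call with a number of a shift or a turn outside -1 to 1 is refused whole. A call with a gripper value outside its range is refused whole. The fingers move at their own pace and stop on an object; the grip force is fixed at half the most. Time passes only in rows, so rows that repeat a pose let the fingers close. It gives the time, the measured TCP pose, the force, the opening and the grip force at its end, in the units of the state.
- ctrl.get_obs(): the state, without advancing time (a new reading comes with each control period).
- ctrl.snapshot(name): name is "scene" or "top" or "wrist"; returns a dict with "color" (420x560x3 uint8, red, green, blue), "camera_matrix" (3x3 intrinsics, pixels), "R" (3x3) and "t" (3): a world point X has camera coordinates R X + t. Camera axes: x right, y down, z forward; pixel columns grow to the right and rows downward; lengths in m; the calibration is good to about 2 mm. A picture is of the moment at which its call begins. There is no depth.
- ctrl.close_job(): hands the job in; it is judged then, once.
Trained networks look in a picture, given as the dict that the camera call returned (one of the last four; its "shot" number tells which), for a name from the list of things; names that differ only in an ending like _2 or _b are one class to them, and where a whole thing is asked for, a point or a joint stands for the part that bears it (a point fixed in the world has none). Each returns a list of dicts, best first, with "p" (0 to 1); they miss things now and then, are a little off and sometimes report something else, mostly with a low value. They report only what shows in the picture. A call takes as long as a camera call. They do not tell look-alikes from the thing itself.
- ctrl.search_frame(picture, name): "centre" ([column, row] in pixels, amid what is visible of it).
- ctrl.silhouettes(picture, name): "mask" (420x560 bool, what is visible of it) and "centre" ([column, row] in pixels, amid what is visible of it).
- ctrl.spot_point(picture, name): "centre" ([column, row] in pixels: a listed point, or the origin of a listed thing).
The state is a dict: "clock": time; "joint_pos": joint angles; "qvel": joint speeds; "tau": joint torques, N m; "tool_pos": TCP position; "orientation": TCP orientation; "force": force on the tool from outside, world axes, zero at the start; "moment": the same for the moment, N m; "opening": finger opening in m; "gripper_force": force on a finger pad.
Only numpy, scipy, OpenCV 4.12 (cv2) and the standard library are available. Lean on these libraries where they do the work, as an engineer would, in place of code of your own. Each camera call takes 0.05 s, during which the arm holds its last target. There are 200 camera calls.

## Working session

There is one attempt and no reset: what is moved stays moved. The work goes in short steps, Python scripts to look and compute and a tool call to move; the robot and the scene stay as the last step left them, time stands still between calls to the robot, and variables do not carry over. Pictures are saved under pics/ and viewed, at most 10 in all, crops included, and the job is handed in when it is done.

Besides the shell and the picture viewer there is one more tool, called after "Request:" by a JSON object that holds its "fn" and its "kwargs". carry_out: Moves the arm, as the interface text tells. Its arguments: {"type":"object","properties":{"deltas":{"type":"array"}},"required":["deltas"]}

```bash
mkdir -p pics; cat > h.py <<'E'
import numpy as np, cv2
from plant import ctrl
def ray(s,px,z):
    K,R,t=map(np.array,(s["camera_matrix"],s["R"],s["t"])); t=t.reshape(3)
    d=R.T@np.linalg.solve(K,[px[0],px[1],1.]); c=-R.T@t
    return c+d*(z-c[2])/d[2]
def save(s,n): cv2.imwrite(f"pics/{n}.png",cv2.cvtColor(s["color"],cv2.COLOR_RGB2BGR))
def proj(s,X):
    p=np.array(s["camera_matrix"])@(np.array(s["R"])@np.array(X)+np.array(s["t"]).reshape(3)); return p[:2]/p[2]
E
python3 - <<'E'
from h import *
np.set_printoptions(precision=4,suppress=True)
for n in("top","scene"):
    s=ctrl.snapshot(n); save(s,n+"0")
    print(n, "cam",-np.array(s["R"]).T@np.array(s["t"]).reshape(3))
    for k,z in(("blank_center",.009),("plate_top",.025),("valve_axis",.07),("valve_handle",.103)):
        for r in ctrl.spot_point(s,k)[:4]: print(k,round(r["p"],2),np.round(r["centre"],1),ray(s,r["centre"],z))
    if n=="top":
        for r in ctrl.silhouettes(s,"blank")[:5]:
            m=r["mask"].astype(np.uint8); c=max(cv2.findContours(m,0,1)[0],key=cv2.contourArea)
            b=cv2.boxPoints(cv2.minAreaRect(c)); w=np.array([ray(s,p,.018)[:2] for p in b])
            print("blank",round(r["p"],2),r["centre"],w.tolist(),np.linalg.norm(w[0]-w[1]),np.linalg.norm(w[1]-w[2]))
print(ctrl.get_obs())
E
```

```text
top cam [0.4135 0.0072 1.2836]
blank_center 0.92 [263.4 197.2] [0.5292 0.0283 0.009 ]
blank_center 0.85 [305.  255.9] [ 0.3463 -0.0982  0.009 ]
blank_center 0.59 [303.5 180.1] [ 0.5815 -0.0974  0.009 ]
valve_axis 0.64 [173.4 215.3] [0.4728 0.2924 0.07  ]
valve_handle 0.6 [161.  227.1] [0.4379 0.3197 0.103 ]
valve_handle 0.53 [ 95.4 175.3] [0.5887 0.5089 0.103 ]
valve_handle 0.18 [271.2 141.7] [0.6825 0.0026 0.103 ]
blank 0.9 [265.0, 197.5] [[0.4781162371082988, 0.06200372732532404], [0.5932267945730169, 0.01791224726187986], [0.5790330774221996, -0.01860280549259356], [0.46406515225742323, 0.025725141023292646]] 0.12326596875870992 0.039176659942105604
blank 0.77 [302.7, 181.5] [[0.5949899749228098, -0.0658137520766935], [0.6120397538140143, -0.08314946425843894], [0.5568699334894656, -0.1365652157717241], [0.5399256214477495, -0.11921145493259856]] 0.02431505453597175 0.07679161141929512
blank 0.65 [307.2, 255.0] [[0.34051412358142263, -0.015584847030590824], [0.3820673656507615, -0.021890836213823112], [0.35877038806555295, -0.17707882647580195], [0.31725555691504265, -0.17039340409212542]] 0.04202900696009977 0.15692693040443295
scene cam [ 1.2441 -0.077   1.0133]
blank_center 0.77 [244.  193.7] [ 0.342  -0.0991  0.009 ]
blank_center 0.54 [284.8 237.5] [0.5343 0.0177 0.009 ]
plate_top 0.76 [189.3 237.8] [ 0.5189 -0.2707  0.025 ]
valve_axis 0.69 [368.3 203.1] [0.4725 0.2842 0.07  ]
valve_handle 0.58 [376.1 187.7] [0.4404 0.3108 0.103 ]
{'clock': 0.55, 'joint_pos': array([ 79.6473,  20.5459,   0.6802,  -0.0016, -70.1351, -16.5057]), 'qvel': array([ 0.0143, -0.0635,  0.1023, -0.0214,  0.0247, -0.0782]), 'tau': array([  0.0009, -58.1895,  29.313 ,   6.9985,   0.0122,  -0.    ]), 'tool_pos': array([0.305 , 0.6021, 0.2265]), 'orientation': array([179.9988,   0.0013, -26.859 ]), 'force': array([-0.3868, -0.0093, -0.3334]), 'moment': array([0.0316, 0.0405, 0.0171]), 'gripper_force': 0.0, 'opening': 0.08790995921098405}
```

View pics/top0.png

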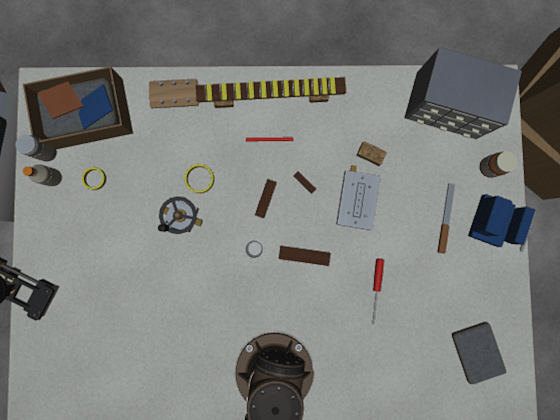

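View pics/scene0.png

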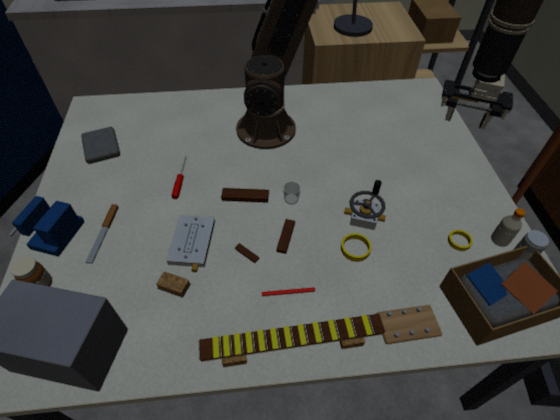

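The middle-sized blank is at (265,197) in the top view, the plate at (358,200) with its stub at (354,168), and the valve at (178,215) with its black handle at (163,227). I'm moving above the blank.

Request:
{"fn": "carry_out", "kwargs": {"deltas": [[[0.763, 0.695, 0, 0, 1], [0.763, 0.695, 0, 0, 1], [0.763, 0.695, 0, 0, 1], [0.763, 0.695, 0, 0, 1], [0.763, 0.695, 0, 0, 1]]]}}

```text
clock: 1.05
tool_pos: [0.3792, 0.4049, 0.2273]
orientation: [-180.0, 0.0, -27.0]
force: [-0.1, -0.3, 0.5]
opening: 0.0878
gripper_force: 0.0
```

Request:
{"fn": "carry_out", "kwargs": {"deltas": [[[0.763, 0.695, 0, 0, 1], [0.763, 0.695, 0, 0, 1], [0.763, 0.695, 0, 0, 1], [0.763, 0.695, 0, 0, 1], [0.763, 0.695, 0, 0, 1]]]}}

```text
clock: 1.55
tool_pos: [0.4524, 0.2125, 0.227]
orientation: [-180.0, -0.0, -27.1]
force: [0.6, 0.3, -0.2]
opening: 0.0875
gripper_force: 0.0
```

Request:
{"fn": "carry_out", "kwargs": {"deltas": [[[0.763, 0.695, 0, -0.016, 1], [0.763, 0.695, 0, -0.016, 1], [0.763, 0.695, 0, -0.016, 1], [0.763, 0.695, 0, -0.016, 1], [0.763, 0.695, 0, -0.016, 1]]]}}

```text
clock: 2.05
tool_pos: [0.5262, 0.0197, 0.2265]
orientation: [180.0, -0.0, -21.3]
force: [0.6, 0.1, 0.1]
opening: 0.0879
gripper_force: 0.0
```

```bash
cat >> h.py <<'E'
def shift(tgt,yaw):
    o=ctrl.get_obs(); p=np.array(o["tool_pos"]); y0=o["orientation"][2]; a=np.radians(y0); d=np.array(tgt)-p
    c,s=np.cos(a),np.sin(a)
    dy=(yaw-y0+180)%360-180
    print("from",p.round(4),y0.round(2),"cmd",np.round([(c*d[0]+s*d[1])/.2,(s*d[0]-c*d[1])/.2,-d[2]/.2,-dy/360],4),"dist",np.linalg.norm(d).round(3))
def box(s,m,z):
    c=max(cv2.findContours(m.astype(np.uint8),0,1)[0],key=cv2.contourArea)
    w=np.array([ray(s,p,z)[:2] for p in c[:,0].astype(float)],np.float32)
    (cx,cy),(a,b),an=cv2.minAreaRect(w); 
    if a<b: a,b,an=b,a,an+90
    return (round(cx,4),round(cy,4)),(round(a,4),round(b,4)),round((an+90)%180-90,2)
E
python3 - <<'E'
from h import *
s=ctrl.snapshot("wrist"); save(s,"w1"); np.set_printoptions(precision=4,suppress=True)
print(-np.array(s["R"]).T@np.array(s["t"]).reshape(3))
for r in ctrl.silhouettes(s,"blank")[:3]: print(round(r["p"],2),r["centre"],box(s,r["mask"],.018))
for r in ctrl.spot_point(s,"blank_center")[:3]: print(r["p"],r["centre"],ray(s,r["centre"],.009))
t=ctrl.snapshot("top")
for k,z in(("plate_top",.025),):
  for q in(s,t):
    for r in ctrl.spot_point(q,k)[:3]: print(k,r["p"],r["centre"],ray(q,r["centre"],z))
g=cv2.cvtColor(t["color"],cv2.COLOR_RGB2GRAY)[155:240,325:395]
cv2.imwrite("pics/plate.png",cv2.resize(cv2.cvtColor(t["color"],cv2.COLOR_RGB2BGR)[145:240,325:395],None,fx=6,fy=6,interpolation=2))
o=ctrl.get_obs();print(o["clock"],o["joint_pos"]);shift([.529,.022,.2],-21)
E
```

```text
[ 0.6018 -0.0093  0.3848]
0.94 [408.8, 258.8] ((0.3504, -0.1311), (0.0911, 0.0469), 82.68)
0.91 [353.5, 110.6] ((0.5766, -0.1), (0.0803, 0.023), 44.92)
0.8 [277.3, 182.3] ((0.5269, 0.0201), (0.1224, 0.0328), -20.66)
0.91 [269.5, 185.2] [0.5272 0.026  0.009 ]
0.8 [393.8, 269.3] [ 0.3515 -0.0921  0.009 ]
0.73 [356.9, 108.7] [ 0.5755 -0.1052  0.009 ]
plate_top 0.97 [511.7, 104.3] [ 0.517  -0.2662  0.025 ]
plate_top 0.93 [358.7, 199.3] [ 0.5183 -0.2652  0.025 ]
2.35 [ 24.0863   6.4001 -18.0585  -0.0067 -65.5267  44.909 ]
from [0.5248 0.0246 0.2266] -21.01 cmd [ 0.0241  0.0045  0.1332 -0.    ] dist 0.027
```

View pics/w1.png

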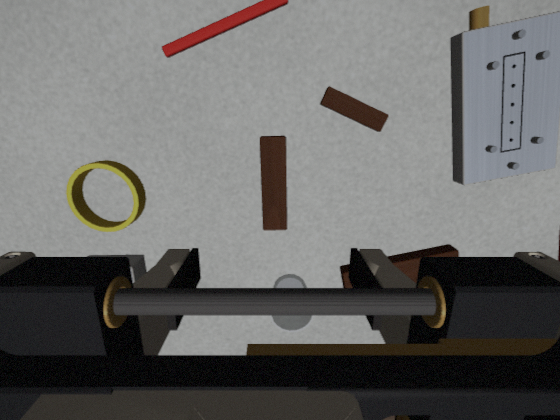

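View pics/plate.png

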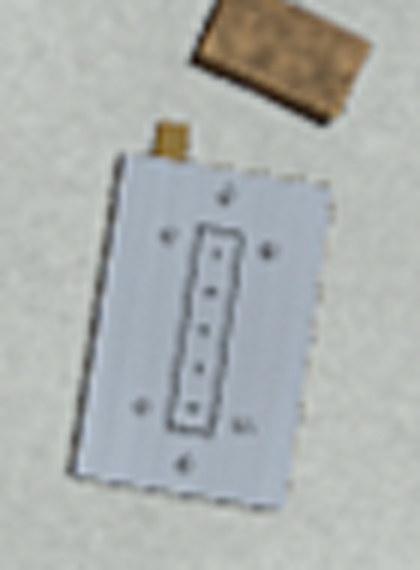

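The wrist view shows the blank at (273,183), 122×33 mm at yaw −20.7°. The plate has its pins clear, yaw about −8.8°. Next: descend and grasp.

Request:
{"fn": "carry_out", "kwargs": {"deltas": [[[0.015, 0.01, 0.9, 0, 1], [0.015, 0.01, 0.9, 0, 1], [0.015, 0.01, 0.9, 0, 1], [0.015, 0.01, 0.9, 0, 1], [0.015, 0.01, 0.9, 0, 1]]]}}

```text
clock: 2.85
tool_pos: [0.5239, 0.0206, 0.0428]
orientation: [179.7, 0.3, -21.0]
force: [-0.2, -0.3, -0.3]
opening: 0.0876
gripper_force: 0.0
```

Request:
{"fn": "carry_out", "kwargs": {"deltas": [[[0, 0, 0.1, 0, 1], [0, 0, 0.215, 0, 1], [0, 0, 0.215, 0, 1], [0, 0, 0.215, 0, -1], [0, 0, 0.215, 0, -1]]]}}

```text
clock: 3.35
tool_pos: [0.5283, 0.0212, 0.0055]
orientation: [-179.9, -0.1, -21.0]
force: [-0.5, -0.1, 0.1]
opening: 0.0769
gripper_force: 0.0
```

Request:
{"fn": "carry_out", "kwargs": {"deltas": [[[0, 0, 0, 0, -1], [0, 0, 0, 0, -1], [0, 0, 0, 0, -1], [0, 0, 0, 0, -1], [0, 0, 0, 0, -1]]]}}

```text
clock: 3.85
tool_pos: [0.5271, 0.0203, 0.0036]
orientation: [180.0, -0.0, -21.1]
force: [-0.4, 0.3, -0.5]
opening: 0.037
gripper_force: 0.0
```

Request:
{"fn": "carry_out", "kwargs": {"deltas": [[[0, 0, 0, 0, -1], [0, 0, 0, 0, -1], [0, 0, 0, 0, -1], [0, 0, 0, 0, -1]]]}}

```text
clock: 4.25
tool_pos: [0.527, 0.0203, 0.0035]
orientation: [180.0, 0.0, -21.1]
force: [-0.2, 0.2, 0.5]
opening: 0.0317
gripper_force: 29.9
```

Request:
{"fn": "carry_out", "kwargs": {"deltas": [[[0, 0, -0.2, 0, -1], [0, 0, -0.4, 0, -1], [0, 0, -0.6, 0, -1], [0, 0, -0.75, 0, -1], [0, 0, -0.75, 0, -1]]]}}

```text
clock: 4.75
tool_pos: [0.5297, 0.0211, 0.1582]
orientation: [-179.7, -0.4, -21.1]
force: [1.2, -0.4, -1.5]
opening: 0.0319
gripper_force: 29.9
```

```bash
python3 - <<'E'
from h import *
s=ctrl.snapshot("wrist")
for r in ctrl.silhouettes(s,"blank")[:3]: print(round(r["p"],2),r["centre"],box(s,r["mask"],ctrl.get_obs()["tool_pos"][2]+.015))
print(ctrl.get_obs()["gripper_force"],ctrl.get_obs()["opening"])
t=ctrl.snapshot("top")
a,b=ray(t,(362.8,177.5),.035),ray(t,(355.8,222.2),.035);print(a,b,np.degrees(np.arctan2(*(a-b)[1::-1])))
shift([.517,-.266,.16],-9)
E
```

```text
0.93 [474.5, 281.2] ((0.4853, -0.0815), (0.0249, 0.01), 69.04)
0.81 [377.2, 114.8] ((0.5905, -0.0533), (0.0393, 0.0108), 44.71)
0.7 [275.1, 235.1] ((0.5538, 0.0126), (0.0722, 0.0336), -20.4)
29.888703525066376 0.031749405710103304
[ 0.58438834 -0.27734893  0.035     ] [ 0.44766401 -0.25238083  0.035     ] -10.349108889407058
from [0.5264 0.0203 0.1528] -21.12 cmd [ 0.4719  1.3522 -0.0358 -0.0337] dist 0.287
```

Request:
{"fn": "carry_out", "kwargs": {"deltas": [[[0.236, 0.676, -0.04, 0, -1], [0.236, 0.676, -0.04, 0, -1], [0.236, 0.676, -0.04, 0, -1], [0.236, 0.676, -0.04, 0, -1], [0.236, 0.676, -0.04, 0, -1]]]}}

```text
clock: 5.4
tool_pos: [0.5213, -0.1239, 0.1598]
orientation: [179.9, 0.2, -21.3]
force: [0.7, 0.8, -1.2]
opening: 0.0315
gripper_force: 29.9
```

Request:
{"fn": "carry_out", "kwargs": {"deltas": [[[0.236, 0.676, 0, -0.03, -1], [0.236, 0.676, 0, -0.03, -1], [0.236, 0.676, 0, -0.03, -1], [0.236, 0.676, 0, -0.03, -1], [0.236, 0.676, 0, -0.03, -1]]]}}

```text
clock: 5.9
tool_pos: [0.5172, -0.2659, 0.1601]
orientation: [-180.0, 0.1, -10.4]
force: [0.3, 0.2, -0.7]
opening: 0.0321
gripper_force: 29.9
```

Request:
{"fn": "carry_out", "kwargs": {"deltas": [[[0, 0, 0, 0, -1], [0, 0, 0, 0, -1]]]}}

```text
clock: 6.1
tool_pos: [0.518, -0.2644, 0.1613]
orientation: [-180.0, 0.0, -10.2]
force: [-0.1, 0.3, -0.7]
opening: 0.0318
gripper_force: 29.9
```

```bash
python3 - <<'E'
from h import *
s=ctrl.snapshot("wrist");save(s,"w2")
o=ctrl.get_obs();print(o["clock"],o["tool_pos"],o["orientation"])
for r in ctrl.silhouettes(s,"blank")[:3]: print(round(r["p"],2),r["centre"],box(s,r["mask"],o["tool_pos"][2]+.015))
for r in ctrl.spot_point(s,"plate_top")[:1]: print(r["centre"],ray(s,r["centre"],.025))
E
```

```text
6.15 [ 0.51809946 -0.26450605  0.16148831] [-1.79995101e+02  1.02911753e-02 -1.01823541e+01]
0.7 [110.9, 170.3] ((0.5882, -0.1979), (0.0384, 0.0127), 44.06)
0.68 [274.2, 234.9] ((0.5456, -0.2685), (0.0694, 0.032), -10.2)
```

View pics/w2.png

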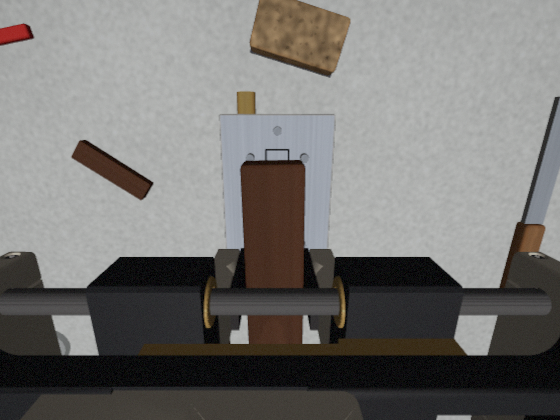

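```bash
python3 - <<'E'
from h import *
np.set_printoptions(precision=4,suppress=True)
s=ctrl.snapshot("wrist");o=ctrl.get_obs();z=o["tool_pos"][2]
g=cv2.cvtColor(s["color"],cv2.COLOR_RGB2GRAY)
im=cv2.cvtColor(s["color"],cv2.COLOR_RGB2BGR)[105:190,210:345];cv2.imwrite("pics/c.png",cv2.resize(im,None,fx=5.5,fy=5.5,interpolation=2))
P=[ray(s,p,.035)[:2] for p in((277.5,130.5),(250,157),(304.5,157))]
a=np.radians(o["orientation"][2]);u=np.array([np.cos(a),np.sin(a)]);v=np.array([-u[1],u[0]])
T=o["tool_pos"][:2]
for p in P: print("pin rel TCP in tool-yaw axes",(p-T)@u,(p-T)@v)
for p in((245,164),(303.5,164)):q=ray(s,p,z+.0145)[:2];print("blank corner",(q-T)@u,(q-T)@v)
for r in ctrl.silhouettes(s,"blank")[:3]:
  if 200<r["centre"][0]<350:
    c=np.argwhere(r["mask"]);print(c.min(0),c.max(0))
E
```

```text
pin rel TCP in tool-yaw axes 0.07010210379318602 -0.0024228203650613588
pin rel TCP in tool-yaw axes 0.04590250463048552 0.02354019004118519
pin rel TCP in tool-yaw axes 0.04585385610906124 -0.028032684429859976
blank corner 0.06003177073247256 0.014724451909150607
blank corner 0.0600051796844131 -0.013396707178367074
[160 241] [344 306]
```

View pics/c.png

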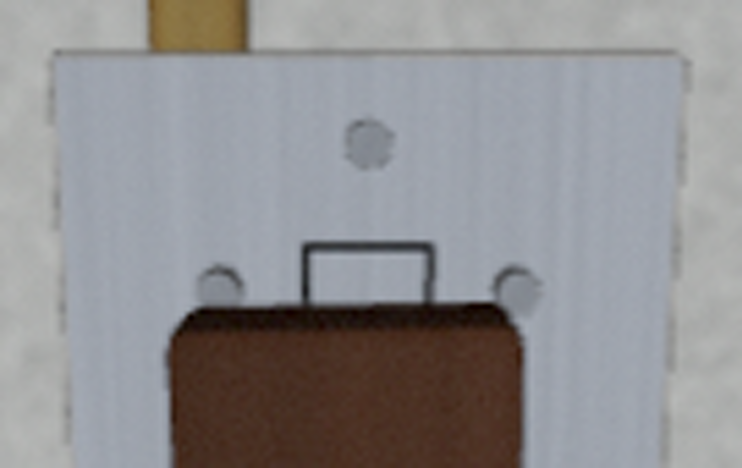

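Pins are at crop (369,143), (220,288) and (517,291), and the blank sits 2–3 mm left of the pins' midline with its yaw matching. I correct this and lower the blank.

Request:
{"fn": "carry_out", "kwargs": {"deltas": [[[0.002, 0.013, 0.2, 0, -1], [0.002, 0.013, 0.4, 0, -1], [0.002, 0.013, 0.5, 0, -1], [0.002, 0.013, 0.5, 0, -1], [0.002, 0.013, 0.5, 0, -1]]]}}

```text
clock: 6.85
tool_pos: [0.5182, -0.2686, 0.0621]
orientation: [180.0, -0.0, -10.3]
force: [0.0, -0.5, -0.5]
opening: 0.0318
gripper_force: 29.9
```

Request:
{"fn": "carry_out", "kwargs": {"deltas": [[[0, 0, 0.06, 0, -1], [0, 0, 0.11, 0, -1], [0, 0, 0.15, 0, -1], [0, 0, 0.16, 0, -1], [0, 0, 0.16, 0, -1]]]}}

```text
clock: 7.35
tool_pos: [0.5175, -0.2685, 0.0293]
orientation: [180.0, 0.0, -10.3]
force: [-0.6, 0.0, 0.4]
opening: 0.0314
gripper_force: 29.9
```

```bash
python3 - <<'E'
from h import *
o=ctrl.get_obs();print(o["clock"],o["tool_pos"],o["orientation"][2],o["force"])
s=ctrl.snapshot("wrist");z=o["tool_pos"][2]
im=cv2.cvtColor(s["color"],cv2.COLOR_RGB2BGR)[100:280,170:390];cv2.imwrite("pics/d.png",cv2.resize(im,None,fx=3,fy=3,interpolation=2))
E
```

```text
7.35 [ 0.51751049 -0.26852381  0.02925471] -10.296845189418011 [-0.63985096  0.00952633  0.41545669]
```

View pics/d.png

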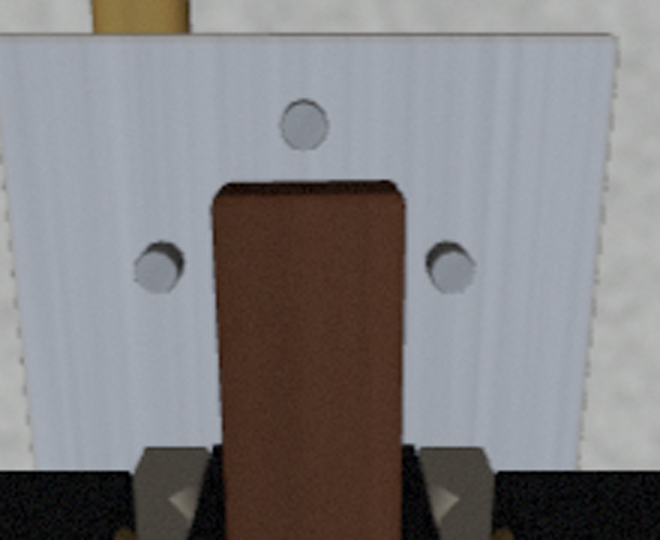

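Centred: the side gaps are about equal (29 vs 22 px) and the end gap is about 5–6 mm. Release and lift.

Request:
{"fn": "carry_out", "kwargs": {"deltas": [[[0, 0, 0.004, 0, -1], [0, 0, 0.004, 0, -1], [0, 0, 0.004, 0, 1], [0, 0, 0.004, 0, 1], [0, 0, 0.004, 0, 1]]]}}

```text
clock: 7.9
tool_pos: [0.5178, -0.2686, 0.0289]
orientation: [180.0, -0.0, -10.3]
force: [-0.2, 0.7, -0.0]
opening: 0.0501
gripper_force: 0.0
```

Request:
{"fn": "carry_out", "kwargs": {"deltas": [[[0, 0, 0, 0, 1], [0, 0, 0, 0, 1], [0, 0, 0, 0, 1], [0, 0, 0, 0, 1], [0, 0, 0, 0, 1]]]}}

```text
clock: 8.4
tool_pos: [0.5177, -0.2685, 0.0287]
orientation: [-180.0, 0.0, -10.3]
force: [0.3, 0.0, 0.1]
opening: 0.0859
gripper_force: 0.0
```

Request:
{"fn": "carry_out", "kwargs": {"deltas": [[[0, 0, -0.1, 0, 1], [0, 0, -0.3, 0, 1], [0, 0, -0.55, 0, 1], [0, 0, -0.8, 0, 1], [0, 0, -0.95, 0, 1]]]}}

```text
clock: 8.9
tool_pos: [0.5188, -0.269, 0.2233]
orientation: [180.0, -0.3, -10.3]
force: [0.9, -0.9, -0.8]
opening: 0.0876
gripper_force: 0.0
```

```bash
python3 - <<'E'
from h import *
np.set_printoptions(precision=4,suppress=True)
s=ctrl.snapshot("wrist");o=ctrl.get_obs()
print(o["clock"],o["tool_pos"],o["orientation"][2],o["opening"])
for r in ctrl.silhouettes(s,"blank")[:4]: print(round(r["p"],2),r["centre"],box(s,r["mask"],.043))
for k,z in(("blank_center",.034),("plate_top",.025)):
  for r in ctrl.spot_point(s,k)[:3]: print(k,r["p"],r["centre"],ray(s,r["centre"],z))
im=cv2.cvtColor(s["color"],cv2.COLOR_RGB2BGR)[90:250,180:400];cv2.imwrite("pics/e.png",cv2.resize(im,None,fx=3,fy=3,interpolation=2))
shift([.45,.31,.23],-10)
E
```

```text
8.95 [ 0.5206 -0.2698  0.2276] -10.241408713199014 0.08738828644560631
0.98 [275.3, 186.8] ((0.5184, -0.2682), (0.1201, 0.033), -8.55)
0.95 [201.8, 326.6] ((0.355, -0.1382), (0.0889, 0.0315), 81.71)
blank_center 0.95 [136.0, 161.8] [ 0.5806 -0.1171  0.034 ]
blank_center 0.84 [175.1, 318.3] [ 0.3662 -0.1029  0.034 ]
blank_center 0.59 [269.7, 194.1] [ 0.5149 -0.2626  0.034 ]
plate_top 0.6 [270.6, 191.7] [ 0.5155 -0.2637  0.025 ]
from [ 0.5178 -0.2684  0.2194] -10.31 cmd [-0.8511 -2.7846 -0.0532 -0.0009] dist 0.582
```

View pics/e.png

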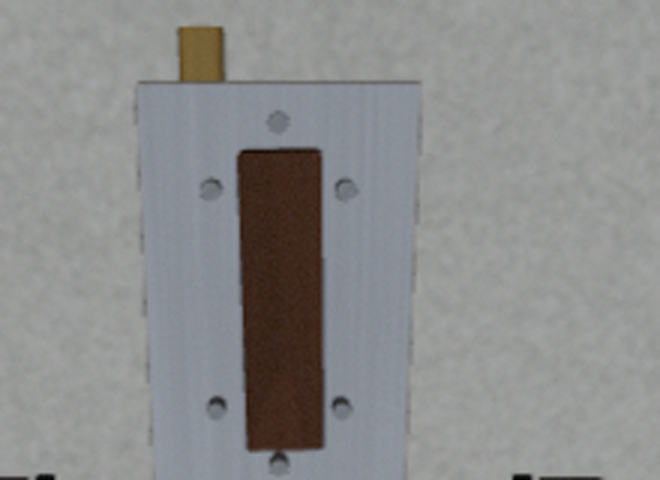

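```bash
python3 - <<'E'
from h import *
np.set_printoptions(precision=4,suppress=True)
s=ctrl.snapshot("wrist")
f=lambda p,z:ray(s,(180+p[0]/3,90+p[1]/3),z)[:2]
pins=np.array([f(p,.035) for p in((278,121),(279,464),(211,189),(346,189),(217,408),(342,408))])
B=np.array([f(p,.043) for p in((239,151),(321,151),(247,449),(324,449))])
X=np.array([[70,0],[-70,0],[45,26],[45,-26],[-45,26],[-45,-26]])/1e3
c=pins.mean(0);H=(X.T@(pins-c));a=np.arctan2(H[0,1]-H[1,0],H[0,0]+H[1,1])
d=B.mean(0)-c;u=np.array([np.cos(a),np.sin(a)])
print(c,np.degrees(a),"blank off",d@u,d@[-u[1],u[0]],"len",np.linalg.norm(B[0]-B[2]))
bx=B[:2].mean(0)-B[2:].mean(0);print("blank yaw",np.degrees(np.arctan2(bx[1],bx[0])))
E
```

```text
[ 0.5177 -0.2664] -10.261132811664439 blank off -7.416197571187525e-05 -0.0015801238053426913 len 0.11721712582612168
blank yaw -9.340158934960282
```

Blank is placed: 1.6 mm off centre and about 1° off in yaw. On to the valve.

Request:
{"fn": "carry_out", "kwargs": {"deltas": [[[-0.343, -0.883, 0, 0, 1], [-0.343, -0.883, 0, 0, 1], [-0.343, -0.883, 0, 0, 1], [-0.343, -0.883, 0, 0, 1], [-0.343, -0.883, 0, 0, 1]]]}}

```text
clock: 9.65
tool_pos: [0.4803, -0.0792, 0.2176]
orientation: [-180.0, 0.1, -10.1]
force: [0.4, -1.3, 0.7]
opening: 0.0875
gripper_force: 0.0
```

Request:
{"fn": "carry_out", "kwargs": {"deltas": [[[-0.343, -0.883, 0, 0, 1], [-0.343, -0.883, 0, 0, 1], [-0.343, -0.883, 0, 0, 1], [-0.343, -0.883, 0, 0, 1], [-0.343, -0.883, 0, 0, 1]]]}}

```text
clock: 10.15
tool_pos: [0.445, 0.1065, 0.2176]
orientation: [179.9, 0.1, -10.1]
force: [0.2, -0.5, 0.7]
opening: 0.0876
gripper_force: 0.0
```

Request:
{"fn": "carry_out", "kwargs": {"deltas": [[[-0.343, -0.883, -0.05, 0, 1], [-0.343, -0.883, -0.05, 0, 1], [-0.343, -0.883, -0.05, 0, 1], [-0.343, -0.883, -0.05, 0, 1], [-0.343, -0.883, -0.05, 0, 1]]]}}

```text
clock: 10.65
tool_pos: [0.4097, 0.2925, 0.2274]
orientation: [179.9, 0.0, -10.1]
force: [-0.4, -0.2, -0.3]
opening: 0.0877
gripper_force: 0.0
```

```bash
python3 - <<'E'
from h import *
np.set_printoptions(precision=4,suppress=True)
s=ctrl.snapshot("wrist");o=ctrl.get_obs();save(s,"w3")
print(o["clock"],o["tool_pos"],o["orientation"][2],o["joint_pos"])
for k,z in(("valve_axis",.07),("valve_handle",.103)):
  for r in ctrl.spot_point(s,k)[:2]: print(k,r["p"],r["centre"],ray(s,r["centre"],z))
E
```

```text
10.7 [0.4096 0.2905 0.2272] -10.166511151424974 [ 57.7932   4.1956 -20.4837  -0.0073 -65.494   22.0434]
valve_axis 0.92 [277.4, 129.9] [0.4774 0.2771 0.07  ]
valve_handle 0.7 [246.2, 179.2] [0.4391 0.3147 0.103 ]
```

View pics/w3.png

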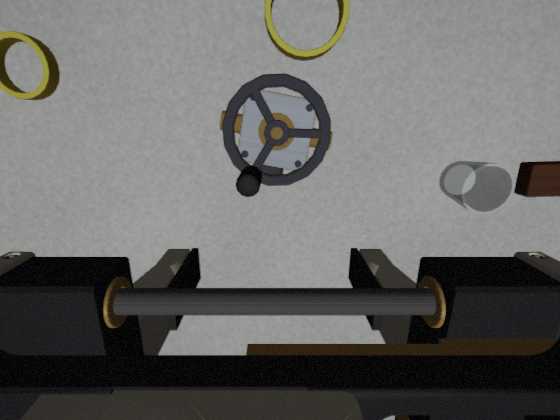

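The wrist view shows the wheel centred at (277,130), with the handle's top at (248,185) and its base near (254,168).

```bash
python3 - <<'E'
from h import *
np.set_printoptions(precision=4,suppress=True)
s=ctrl.snapshot("wrist")
A=ray(s,(276.7,130),.073);Hh=ray(s,(248.3,184.5),.128);print(A,Hh,np.hypot(*(A-Hh)[:2]),np.degrees(np.arctan2(*(Hh-A)[1::-1])))
for r in ctrl.silhouettes(s,"valve_handle")[:1]: print(r["centre"],r["mask"].sum())
for X in ([.4391,.3147,.128],[*Hh[:2],.08]): print(proj(s,X))
t=ctrl.snapshot("top")
for p in(A,Hh):print(proj(t,p))
shift([(Hh[0]+.4391)/2,(Hh[1]+.3147)/2,.09],-10)
E
```

```text
[0.4775 0.2737 0.073 ] [0.4387 0.3067 0.128 ] 0.0509699615909406 139.65475655240377
[243.7, 183.1] 585
[239.2745 185.6695]
[252.0048 174.5489]
[179.5801 213.5882]
[163.3214 226.603 ]
from [0.4102 0.2882 0.2283] -10.39 cmd [ 0.1206 -0.1364  0.6917 -0.0011] dist 0.143
```

Request:
{"fn": "carry_out", "kwargs": {"deltas": [[[0.124, -0.116, 0.1, 0, 1], [0.124, -0.116, 0.3, 0, 1], [0.124, -0.116, 0.5, 0, 1], [0.124, -0.116, 0.69, 0, 1], [0.124, -0.116, 0.69, 0, 1]]]}}

```text
clock: 11.45
tool_pos: [0.4365, 0.304, 0.0863]
orientation: [179.5, 0.3, -10.4]
force: [-0.4, -0.6, -0.7]
opening: 0.0874
gripper_force: 0.0
```

Request:
{"fn": "carry_out", "kwargs": {"deltas": [[[0, 0, 0, 0, -1], [0, 0, 0, 0, -1], [0, 0, 0, 0, -1], [0, 0, 0, 0, -1], [0, 0, 0, 0, -1]]]}}

```text
clock: 11.95
tool_pos: [0.4388, 0.3083, 0.0918]
orientation: [-179.9, -0.0, -10.3]
force: [0.0, -1.2, -0.3]
opening: 0.0531
gripper_force: 0.0
```

Request:
{"fn": "carry_out", "kwargs": {"deltas": [[[0, 0, 0, 0, -1], [0, 0, 0, 0, -1], [0, 0, 0, 0, -1], [0, 0, 0, 0, -1], [0, 0, 0, 0, -1]]]}}

```text
clock: 12.45
tool_pos: [0.4387, 0.3086, 0.0908]
orientation: [-179.9, -0.0, -10.3]
force: [-0.1, 3.5, -1.0]
opening: 0.0213
gripper_force: 30.0
```

```bash
python3 - <<'E'
from h import *
o=ctrl.get_obs();print(o)
s=ctrl.snapshot("scene")
for r in ctrl.spot_point(s,"valve_handle")[:2]: print(r["p"],r["centre"],ray(s,r["centre"],.103))
E
```

```text
{'clock': 12.45, 'joint_pos': array([ 5.60697415e+01,  1.50842187e+01, -2.70121339e+01, -1.34462496e-02,
       -4.78419622e+01,  2.36470146e+01]), 'qvel': array([-0.00597185,  0.0454844 , -0.01831851,  0.08178669,  0.038056  ,
       -0.0314787 ]), 'tau': array([-1.55575980e+00, -4.50534081e+01,  2.18208665e+01,  5.85694939e+00,
       -8.56061094e-01,  5.97968552e-03]), 'tool_pos': array([0.43869949, 0.30861269, 0.09080942]), 'orientation': array([-1.79939493e+02, -1.56020743e-02, -1.02922716e+01]), 'force': array([-0.11008165,  3.46351201, -1.02521982]), 'moment': array([ 1.08025657,  0.11406037, -0.02898506]), 'gripper_force': 29.999814487528056, 'opening': 0.02130948046695764}
0.52 [373.3, 188.5] [0.44283994 0.30127247 0.103     ]
```

```bash
cat >> h.py <<'E'
def arc(C,r,p0,angs,yaw=-10.3):
    a=np.radians(yaw);c,s=np.cos(a),np.sin(a);out=[]
    for t in np.radians(angs):
        d=np.array([C[0]+r*np.cos(t),C[1]+r*np.sin(t)])-p0
        out.append([round((c*d[0]+s*d[1])/.2,3),round((s*d[0]-c*d[1])/.2,3)])
    print(angs[0],angs[-1],out); return C+r*np.array([np.cos(t),np.sin(t)])
E
python3 - <<'E'
from h import *
C=np.array([.4775,.274]);p=np.array([.4388,.3075])
p=arc(C,.0505,p,[120,102,84,66,48]);p=arc(C,.0505,p,[36,24,12,0,-12])
E
```

```text
120 48 [[np.float64(0.057), np.float64(-0.062)], [np.float64(0.125), np.float64(-0.103)], [np.float64(0.201), np.float64(-0.122)], [np.float64(0.28), np.float64(-0.115)], [np.float64(0.353), np.float64(-0.085)]]
36 -12 [[np.float64(0.042), np.float64(0.032)], [np.float64(0.076), np.float64(0.073)], [np.float64(0.101), np.float64(0.119)], [np.float64(0.116), np.float64(0.17)], [np.float64(0.12), np.float64(0.222)]]
```

Request:
{"fn": "carry_out", "kwargs": {"deltas": [[[0.057, -0.062, 0, 0, -1], [0.125, -0.103, 0, 0, -1], [0.201, -0.122, 0, 0, -1], [0.28, -0.115, 0, 0, -1], [0.353, -0.085, 0, 0, -1]]]}}

```text
clock: 13.05
tool_pos: [0.5122, 0.3143, 0.0908]
orientation: [-179.8, -0.1, -10.2]
force: [-0.7, 4.7, 1.1]
opening: 0.0211
gripper_force: 30.0
```

Request:
{"fn": "carry_out", "kwargs": {"deltas": [[[0.042, 0.032, 0, 0, -1], [0.076, 0.073, 0, 0, -1], [0.101, 0.119, 0, 0, -1], [0.116, 0.17, 0, 0, -1], [0.12, 0.222, 0, 0, -1]]]}}

```text
clock: 13.55
tool_pos: [0.526, 0.2632, 0.0907]
orientation: [180.0, 0.1, -10.3]
force: [-7.3, 6.5, 6.2]
opening: 0.0214
gripper_force: 30.0
```

```bash
python3 - <<'E'
from h import *
o=ctrl.get_obs();print(o["tool_pos"],o["force"],o["orientation"],o["opening"])
C=np.array([.4775,.274]);a=np.radians(-12);p=C+.0505*np.array([np.cos(a),np.sin(a)]);print(p)
p=arc(C,.0505,p,[-18,-24,-30,-36,-42]);p=arc(C,.0505,p,[-60,-78,-96,-114,-132])
s=ctrl.snapshot("scene")
for r in ctrl.spot_point(s,"valve_handle")[:2]: print(r["p"],r["centre"],ray(s,r["centre"],.103))
E
```

```text
[0.52599567 0.26316873 0.09068899] [-7.32040834  6.54958573  6.18653628] [ 1.79976258e+02  5.85528450e-02 -1.03156121e+01] 0.021391087723590947
[0.52689645 0.26350046]
-18 -42 [[np.float64(-0.002), np.float64(0.026)], [np.float64(-0.007), np.float64(0.052)], [np.float64(-0.015), np.float64(0.078)], [np.float64(-0.025), np.float64(0.102)], [np.float64(-0.038), np.float64(0.125)]]
-60 -132 [[np.float64(-0.052), np.float64(0.06)], [np.float64(-0.119), np.float64(0.101)], [np.float64(-0.196), np.float64(0.119)], [np.float64(-0.275), np.float64(0.113)], [np.float64(-0.348), np.float64(0.082)]]
0.59 [366.6, 210.3] [0.52637706 0.25978456 0.103     ]
```

Request:
{"fn": "carry_out", "kwargs": {"deltas": [[[-0.002, 0.026, 0, 0, -1], [-0.007, 0.052, 0, 0, -1], [-0.015, 0.078, 0, 0, -1], [-0.025, 0.102, 0, 0, -1], [-0.038, 0.125, 0, 0, -1]]]}}

```text
clock: 14.15
tool_pos: [0.5215, 0.2567, 0.0914]
orientation: [-178.4, -0.7, -10.2]
force: [12.7, 60.2, -36.7]
opening: 0.0277
gripper_force: 30.0
```

The stop was reached at about −20°, matching the valve's x axis from its pipe stubs. Now easing the push.

```bash
python3 - <<'E'
from h import *
C=np.array([.4775,.274]);a=np.radians(-42);p=C+.0505*np.array([np.cos(a),np.sin(a)])
p=arc(C,.0505,p,[-32,-27,-24,-24,-24])
E
```

```text
-32 -24 [[np.float64(0.02), np.float64(-0.039)], [np.float64(0.027), np.float64(-0.06)], [np.float64(0.03), np.float64(-0.073)], [np.float64(0.03), np.float64(-0.073)], [np.float64(0.03), np.float64(-0.073)]]
```

Request:
{"fn": "carry_out", "kwargs": {"deltas": [[[0.02, -0.039, 0, 0, -1], [0.027, -0.06, 0, 0, -1], [0.03, -0.073, 0, 0, -1], [0.03, -0.073, 0, 0, -1], [0.03, -0.073, 0, 0, -1]]]}}

```text
clock: 14.65
tool_pos: [0.5239, 0.2601, 0.091]
orientation: [-179.5, -0.1, -10.2]
force: [-5.1, 24.5, -5.9]
opening: 0.0211
gripper_force: 30.0
```

```bash
python3 - <<'E'
from h import *
o=ctrl.get_obs();print(o["clock"],o["tool_pos"],o["force"],o["orientation"],o["opening"])
C=np.array([.4775,.274]);d=o["tool_pos"][:2]-C;print(np.hypot(*d),np.degrees(np.arctan2(d[1],d[0])))
s=ctrl.snapshot("scene")
for r in ctrl.spot_point(s,"valve_handle")[:2]: print(r["p"],r["centre"],ray(s,r["centre"],.103))
im=cv2.cvtColor(s["color"],cv2.COLOR_RGB2BGR)[140:260,300:440];cv2.imwrite("pics/f.png",cv2.resize(im,None,fx=4,fy=4,interpolation=2))
E
```

```text
14.65 [0.52388841 0.26010534 0.091006  ] [-5.14516446 24.54369627 -5.90762675] [-1.79475581e+02 -1.16962834e-01 -1.02138024e+01] 0.021061791552944843
0.048424642057689746 -16.67446837973486
0.73 [365.8, 203.4] [0.49992913 0.2637792  0.103     ]
0.5 [368.3, 208.2] [0.51895916 0.26673646 0.103     ]
```

View pics/f.png

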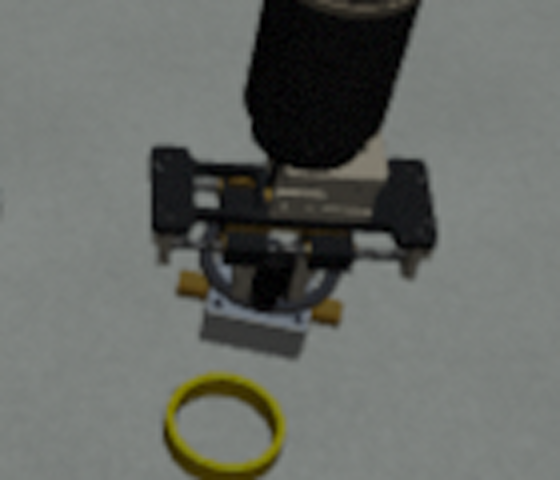

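Seated against the stop with the handle at (0.524, 0.260). The refined wheel centre is (0.4765, 0.275). Now the opening arcs, two turns back to the same handle position.

```bash
python3 - <<'E'
from h import *
a=np.radians(-24);p=np.array([.4775,.274])+.0505*np.array([np.cos(a),np.sin(a)])
C=np.array([.4765,.275])
for k in range(7): p=arc(C,.05,p,[100*k+20*i for i in range(5)])
p=arc(C,.05,p,[690,697,702,702,702])
E
```

```text
0 80 [[np.float64(-0.005), np.float64(-0.109)], [np.float64(-0.035), np.float64(-0.19)], [np.float64(-0.091), np.float64(-0.256)], [np.float64(-0.167), np.float64(-0.299)], [np.float64(-0.252), np.float64(-0.314)]]
100 180 [[np.float64(-0.085), np.float64(0.016)], [np.float64(-0.16), np.float64(0.059)], [np.float64(-0.216), np.float64(0.126)], [np.float64(-0.245), np.float64(0.208)], [np.float64(-0.245), np.float64(0.295)]]
200 280 [[np.float64(0.03), np.float64(0.081)], [np.float64(0.086), np.float64(0.148)], [np.float64(0.162), np.float64(0.191)], [np.float64(0.247), np.float64(0.205)], [np.float64(0.333), np.float64(0.19)]]
300 380 [[np.float64(0.075), np.float64(-0.044)], [np.float64(0.13), np.float64(-0.111)], [np.float64(0.16), np.float64(-0.192)], [np.float64(0.159), np.float64(-0.279)], [np.float64(0.129), np.float64(-0.361)]]
400 480 [[np.float64(-0.056), np.float64(-0.066)], [np.float64(-0.132), np.float64(-0.109)], [np.float64(-0.217), np.float64(-0.124)], [np.float64(-0.303), np.float64(-0.108)], [np.float64(-0.378), np.float64(-0.065)]]
500 580 [[np.float64(-0.055), np.float64(0.067)], [np.float64(-0.085), np.float64(0.149)], [np.float64(-0.084), np.float64(0.235)], [np.float64(-0.054), np.float64(0.317)], [np.float64(0.002), np.float64(0.383)]]
600 680 [[np.float64(0.075), np.float64(0.043)], [np.float64(0.161), np.float64(0.058)], [np.float64(0.246), np.float64(0.042)], [np.float64(0.321), np.float64(-0.002)], [np.float64(0.377), np.float64(-0.068)]]
690 702 [[np.float64(0.018), np.float64(-0.04)], [np.float64(0.027), np.float64(-0.069)], [np.float64(0.031), np.float64(-0.09)], [np.float64(0.031), np.float64(-0.09)], [np.float64(0.031), np.float64(-0.09)]]
```

Request:
{"fn": "carry_out", "kwargs": {"deltas": [[[-0.005, -0.109, 0, 0, -1], [-0.035, -0.19, 0, 0, -1], [-0.091, -0.256, 0, 0, -1], [-0.167, -0.299, 0, 0, -1], [-0.252, -0.314, 0, 0, -1]]]}}

```text
clock: 15.25
tool_pos: [0.4865, 0.3271, 0.091]
orientation: [-179.8, -0.2, -10.3]
force: [3.7, 1.8, -1.2]
opening: 0.0212
gripper_force: 30.0
```

Request:
{"fn": "carry_out", "kwargs": {"deltas": [[[-0.085, 0.016, 0, 0, -1], [-0.16, 0.059, 0, 0, -1], [-0.216, 0.126, 0, 0, -1], [-0.245, 0.208, 0, 0, -1], [-0.245, 0.295, 0, 0, -1]]]}}

```text
clock: 15.75
tool_pos: [0.4266, 0.276, 0.091]
orientation: [-179.9, -0.1, -10.2]
force: [19.9, 2.9, -14.9]
opening: 0.0215
gripper_force: 30.0
```

Request:
{"fn": "carry_out", "kwargs": {"deltas": [[[0.03, 0.081, 0, 0, -1], [0.086, 0.148, 0, 0, -1], [0.162, 0.191, 0, 0, -1], [0.247, 0.205, 0, 0, -1], [0.333, 0.19, 0, 0, -1]]]}}

```text
clock: 16.25
tool_pos: [0.4857, 0.2283, 0.0909]
orientation: [-179.7, -0.0, -10.3]
force: [-7.9, 24.5, -4.4]
opening: 0.0212
gripper_force: 30.0
```

Request:
{"fn": "carry_out", "kwargs": {"deltas": [[[0.079, -0.05, 0, 0, -1], [0.134, -0.117, 0, 0, -1], [0.164, -0.198, 0, 0, -1], [0.163, -0.285, 0, 0, -1], [0.133, -0.367, 0, 0, -1]]]}}

```text
clock: 16.75
tool_pos: [0.5247, 0.2929, 0.0908]
orientation: [179.9, -0.0, -10.3]
force: [-1.0, -3.6, 5.8]
opening: 0.0212
gripper_force: 30.0
```

Request:
{"fn": "carry_out", "kwargs": {"deltas": [[[-0.056, -0.066, 0, 0, -1], [-0.132, -0.109, 0, 0, -1], [-0.217, -0.124, 0, 0, -1], [-0.303, -0.108, 0, 0, -1], [-0.378, -0.065, 0, 0, -1]]]}}

```text
clock: 17.25
tool_pos: [0.4516, 0.3214, 0.0909]
orientation: [-179.9, -0.1, -10.2]
force: [6.8, -4.4, 0.9]
opening: 0.0213
gripper_force: 30.0
```

Request:
{"fn": "carry_out", "kwargs": {"deltas": [[[-0.055, 0.067, 0, 0, -1], [-0.085, 0.149, 0, 0, -1], [-0.084, 0.235, 0, 0, -1], [-0.054, 0.317, 0, 0, -1], [0.002, 0.383, 0, 0, -1]]]}}

```text
clock: 17.75
tool_pos: [0.4389, 0.2452, 0.091]
orientation: [-179.8, -0.1, -10.2]
force: [7.4, 11.3, -10.4]
opening: 0.021
gripper_force: 30.0
```

Request:
{"fn": "carry_out", "kwargs": {"deltas": [[[0.075, 0.043, 0, 0, -1], [0.161, 0.058, 0, 0, -1], [0.246, 0.042, 0, 0, -1], [0.321, -0.002, 0, 0, -1], [0.377, -0.068, 0, 0, -1]]]}}

```text
clock: 18.25
tool_pos: [0.5144, 0.2444, 0.0907]
orientation: [180.0, 0.1, -10.4]
force: [-17.1, 10.0, 11.2]
opening: 0.0211
gripper_force: 30.0
```

Request:
{"fn": "carry_out", "kwargs": {"deltas": [[[0.018, -0.04, 0, 0, -1], [0.027, -0.069, 0, 0, -1], [0.031, -0.09, 0, 0, -1], [0.031, -0.09, 0, 0, -1], [0.031, -0.09, 0, 0, -1]]]}}

```text
clock: 18.75
tool_pos: [0.5239, 0.2608, 0.0908]
orientation: [180.0, 0.1, -10.3]
force: [-4.2, 2.0, 4.9]
opening: 0.0207
gripper_force: 30.0
```

```bash
python3 - <<'E'
from h import *
o=ctrl.get_obs();print(o["clock"],o["tool_pos"],o["force"],o["opening"],o["gripper_force"])
for C in([.4765,.275],[.4775,.276]):
  f=lambda p:np.degrees(np.arctan2(p[1]-C[1],p[0]-C[0]));print(f(o["tool_pos"]),"stop",f([.5239,.2601]))
s=ctrl.snapshot("scene")
for r in ctrl.spot_point(s,"valve_handle")[:2]: print(r["p"],r["centre"],ray(s,r["centre"],.103))
t=ctrl.snapshot("top")
for r in ctrl.silhouettes(t,"blank")[:4]: print(round(r["p"],2),r["centre"],box(t,r["mask"],.043))
E
```

```text
18.75 [0.52385233 0.26077182 0.09080332] [-4.16678555  2.00377556  4.93551863] 0.02074077119515956 30.000918202567846
-16.724200428399648 stop -17.450331534777938
-18.1869616847591 stop -18.9151729956758
0.66 [291.2, 199.2] [0.46215233 0.04341884 0.103     ]
0.46 [367.0, 210.2] [0.52611554 0.26105393 0.103     ]
0.73 [359.1, 200.7] ((0.5178, -0.2657), (0.1206, 0.0352), -9.53)
0.64 [305.4, 256.1] ((0.3525, -0.0938), (0.1482, 0.0385), 82.23)
0.55 [301.5, 179.8] ((0.5735, -0.0983), (0.0774, 0.0238), 44.12)
0.39 [187.8, 173.3] ((0.6041, 0.2567), (0.0407, 0.0123), -26.24)
```

Request:
{"fn": "carry_out", "kwargs": {"deltas": [[[0, 0, 0, 0, -1], [0, 0, 0, 0, -1], [0, 0, 0, 0, -1]]]}}

```text
clock: 19.25
tool_pos: [0.5239, 0.2608, 0.0908]
orientation: [180.0, 0.1, -10.3]
force: [-5.2, 1.7, 5.9]
opening: 0.021
gripper_force: 30.0
```

```bash
python3 -c "
from plant import ctrl
print(ctrl.get_obs()['tool_pos']); print(ctrl.close_job())"
```

```text
[0.52392153 0.26077746 0.09083318]
the job is handed in; nothing more can be done
None
```

The job is handed in at about 19 s, with no verdict returned: the blank is released on the plate about 1.6 mm off centre, the valve was closed to its stop and reopened two turns (within about 1° of the stop's handle position), and the handle is still gripped at 30 N.

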